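# Swap the newel posts and offer up the finial

## Robot

A 7-joint arm with a two-finger parallel gripper is mounted at the origin on a cart in front of the work surface, level with it; the furniture and walls round the work are solid. World frame = base frame: x ahead of the robot, y to its left, z up, the work surface at z = 0. Lengths are in m, angles in degrees, forces in N, time in s.
With the tool pointing down it reaches from about 0.425 to 0.875 m from the base axis. Payload 4.7 kg.
Tool frame: the origin (TCP) lies at the very end of the fingers, on their centre line; the grasp point (between the pads) lies 19 mm behind it; z points along the fingers, y is the line along which they close (so a half turn about z gives the same grasp; the last joint's range is limited). The gripper opens to 87 mm and grips with 3 to 60 N. Pads are 19 mm wide; open, the fingers measure 117 mm over their backs; the gripper's body (75 mm by 190 mm) begins 51 mm behind the grasp point.
Start: joints at [-66.629, 18.392, -4.016, 83.108, 1.295, 78.541, -3.26], TCP at [0.249, 0.6, 0.196] pointing down, gripper open.
Joint ranges: [-163.93, 163.93], [-17.29, 119.83], [-79.2, 71.16], [3.27, 140.29], [-89.18, 269.18], [5.43, 117.66], [-154.24, 154.24]. Speed limits (degrees/s): [147.25, 147.25, 180, 180, 180, 180, 180].

## Interface

Orientations are given as [roll, pitch, yaw] about the fixed x, y, z axes, in that order (R = Rz(yaw) Ry(pitch) Rx(roll)).
In Python, from cell import get_obs, read_camera, sign_off, silhouettes gives the robot as it stands.
- The arm moves only by the tool play_rows, never from a script. Its argument "steps" is a list that holds one entry, the list of rows, each a list of 7 numbers: the shift along the tool's x, y, z in m, then the turn, a rotation vector about the tool's x, y, z in rad, then the finger opening in m, from 0 to 0.087. A call has 1 to 12 rows; each row shifts and turns the commanded pose from where the row before left it, along the tool's axes as they then stand; what a row does not reach is not made up. A row lasts 1/10 s, in which the tool goes at most 50 mm and 8.59 degrees, less where a joint would pass 70% of its speed; a pose out of reach is approached as far as the arm can. A call is refused whole if a number of a shift passes 0.05 or a number of a turn 0.15, either way. A call with a gripper value outside its range is refused whole. The fingers move at their own pace and stop on an object; "force" is the grip in N (left out, the last holds). Time passes only in rows, so rows that do not move let the fingers close. It gives the time, the measured TCP pose, the force, the opening and the grip force at its end, in the units of the state.
- get_obs(): the state, without advancing time (a new reading comes with each control period).
- read_camera(name): name is "scene" or "top"; returns a dict with "frame" (480x640x3 uint8, red, green, blue), "intrinsics" (3x3 intrinsics, pixels), "view" (4x4, takes a point from world to camera coordinates). Camera axes: x right, y up, looking along -z (the intrinsics and any distortion apply to the point x, -y, -z); pixel columns grow to the right and rows downward; lengths in m; the calibration is good to about 2 mm. A picture is of the moment at which its call begins. There is no depth.
- sign_off(): hands the job in; it is judged then, once.
Trained networks look in the newest picture that a camera, given by its name, has taken for a name from the list of things; names that differ only in an ending like _2 or _b are one class to them, and where a whole thing is asked for, a point or a joint stands for the part that bears it (a point fixed in the world has none). Each returns a list of dicts, best first, with "p" (0 to 1); they miss things now and then, are a little off and sometimes report something else, mostly with a low value. They report only what shows in the picture. A call takes as long as a camera call. They do not tell look-alikes from the thing itself.
- silhouettes(camera, name): "pixels" (480x640 bool, what is visible of it) and "extent" ([left, top, right, bottom] in pixels, round what is visible of it).
The state is a dict: "time_s": time; "qpos": joint angles; "joint_velocities": joint speeds; "effort": joint torques, N m; "tool_pos": TCP position; "tool_rot": TCP orientation; "force": force on the tool from outside, world axes, zero at the start; "wrist_torque": the same for the moment, N m; "grip_width": finger opening in m; "grasp_force": force on a finger pad.
Only numpy, scipy, OpenCV 4.12 (cv2) and the standard library are available. Lean on these libraries where they do the work, as an engineer would, in place of code of your own. Each camera call takes 0.05 s, during which the arm holds its last target. There are 200 camera calls.

## Task

The two newel posts on the setting-out board stand in each other's sockets: swap them, so that each stands upright and let go, down in the socket the other one had. Then take the turned finial over to the tall post and offer it up: finish while still holding it upright, centred over the round pad on top of the tall post with its foot about one centimetre above the pad, close but not touching. Do not knock the two glass jars about.

Things in the scene. Friction and masses are not known exactly. Their poses are not given: they have to be found in the camera images.
- board: setting-out board, fixed: plywood 110 (x) x 230 (y) x 12 mm with two square sockets 130 mm apart along y, framed by dark battens 10 mm wide, tops 20 mm above the bench. Origin: centre of its underside; x, y along its sides, z up; turned up to 0.3 rad. The bench beyond its left (+y) end is free for 130 mm to stand a post on
- socket_left (a point): centre of the floor of the left-hand socket (+y end of the board, at x 0, y +65, z 12 mm in the board's frame); the socket is 54 x 54 mm inside, 8 mm deep, sides along the board's axes, and takes either post
- socket_right (a point): the same for the right-hand socket (-y end, at x 0, y -65, z 12 mm in the board's frame)
- tall_post: tall newel post, loose: square, wooden, 44 x 44 mm, 100 mm high, with a round wooden pad 36 mm across, 4 mm thick on top (104 mm in all); about 0.15 kg. A shallow 6 mm groove runs round it 10 mm below the shoulder. Starts in either socket. Origin: centre of its underside; x and y square to its faces, z up
- tall_post_top (a point): centre of the upper face of the round pad on the tall post, 104 mm above its foot
- short_post: the short newel post, loose: a square wooden post 44 x 44 mm, 56 mm high, flat on top, about 0.08 kg; starts standing in the other socket. Origin: centre of its underside; x and y square to its faces, z up
- finial: turned wooden finial, loose, 0.06 kg, standing on its foot on the bench right of the jars (not those on the window sill): 96 mm high, foot 40 mm across, widest (42 mm) 60 mm up, tapering above to a small tip. For contact it is solid, 40 to 42 mm across from foot to widest part (the waist does not count); grip it about 50 mm above the foot. Origin: centre of the foot's underside, z up its axis
- screw_jar: the taller glass jar, of screws with a bare metal lid, 60 mm across and 98 mm high, standing on the bench between the finial and the board; a bystander. Origin: centre of its underside
- nail_jar: the lower glass jar, of nails with a painted lid, 60 mm across and 84 mm high, standing on the bench between the finial and the board; a bystander. Origin: centre of its underside
Things that resemble listed ones, but are neither listed nor needed, are in the scene too. What is shaped like the tall_post but blue is not meant.

How it is judged (in metres and radians):
On the way:
1. the two posts have changed sockets, stand upright and are let go (((horizontal distance between tall_post and socket_left below 0.01 m and z of tall_post in the frame of socket_left between -0.004 and 0.004 m and angle between each of tall_post, short_post's own z axis and vertical below 0.08 rad and distance of each of tall_post, short_post from where it was at the start of the episode above 0.1 m and horizontal distance between short_post and socket_right below 0.01 m and z of short_post in the frame of socket_right between -0.004 and 0.004 m) or (horizontal distance between tall_post and socket_right below 0.01 m and z of tall_post in the frame of socket_right between -0.004 and 0.004 m and angle between each of tall_post, short_post's own z axis and vertical below 0.08 rad and distance of each of tall_post, short_post from where it was at the start of the episode above 0.1 m and horizontal distance between short_post and socket_left below 0.01 m and z of short_post in the frame of socket_left between -0.004 and 0.004 m)) and contact force between each of tall_post, short_post and the arm below 0.1 N and contact force between each of tall_post, short_post and the fingers below 0.1 N), for 0.2 s.
At the end, for the whole second after the job is handed in: Each post upright (0.08 rad), let go, on the floor of the socket where the other began, within 10 mm of its centre. Finial held still by the fingers, upright (0.14 rad), foot centre within 8 mm horizontally of the tall post's pad centre and 3 to 20 mm above it, not touching (all of step 1 and horizontal distance between finial and tall_post_top below 0.008 m and z of finial in the frame of tall_post_top between 0.003 and 0.02 m and angle between finial's own z axis and vertical below 0.14 rad and contact force between finial and tall_post below 0.05 N and contact force between finial and the fingers above 0.5 N and linear speed of finial below 0.02 m/s); the arm keeps its last pose, push and grip.
It fails at once if a glass jar is pushed more than 30 mm or tipped (distance of any of screw_jar, nail_jar from where it was at the start of the episode above 0.03 m or angle between any of screw_jar, nail_jar's own z axis and vertical above 0.3 rad).
It also fails if it takes over 72 s, if anything falls off the work surface, if the arm or the gripper's body presses on something with over 40 N, if the wrist force passes 120 N, or if a joint passes its speed limit or range.

## Working session

There is one attempt and no reset: what is moved stays moved. The work goes in short steps, Python scripts to look and compute and a tool call to move; the robot and the scene stay as the last step left them, time stands still between calls to the robot, and variables do not carry over. Pictures are saved under pics/ and viewed, at most 10 in all, crops included, and the job is handed in when it is done.

Besides the shell and the picture viewer there is one more tool, called after "Request:" by a JSON object that holds its "name" and its "arguments". play_rows: Moves the arm, as the interface text tells. Its arguments: {"type":"object","properties":{"steps":{"type":"array","items":{"type":"array","items":{"type":"array","items":{"type":"number"}}}},"force":{"type":"number"}},"required":["steps"]}

```bash
ls; mkdir -p pics
python3 - <<'E'
from cell import *
import cv2,numpy as np
s=get_obs();print({k:np.round(v,3).tolist() for k,v in s.items()})
for c in("scene","top"):
    d=read_camera(c);cv2.imwrite(f"pics/{c}0.png",d["frame"][:,:,::-1])
    print(c,np.round(d["intrinsics"],1).tolist(),np.round(d["view"],4).tolist())
    for n in("board","tall_post","short_post","finial","screw_jar","nail_jar"):
        for r in silhouettes(c,n)[:4]:
            m=r["pixels"];ys,xs=np.nonzero(m);print(n,round(r["p"],2),np.round(r["extent"]).tolist(),len(xs),d["frame"][m].mean(0).round().tolist())
E
```

```text
pics
{'time_s': 0.0, 'qpos': [-66.63, 18.441, -4.015, 83.175, 1.294, 78.54, -3.263], 'joint_velocities': [-0.013, 0.068, 0.036, -0.12, 0.093, 0.01, -0.029], 'effort': [0.001, -49.13, -0.404, -31.252, -0.064, 0.044, 0.0], 'tool_pos': [0.249, 0.6, 0.195], 'tool_rot': [-179.89, 0.004, 157.436], 'force': [0.399, 0.696, 0.24], 'wrist_torque': [0.009, -0.009, 0.012], 'grasp_force': 0.0, 'grip_width': 0.087}
scene [[474.4, 0.0, 328.5], [0.0, 474.4, 235.5], [0.0, 0.0, 1.0]] [[0.9024, -0.4306, 0.0159, -0.4841], [0.2827, 0.6195, 0.7323, -0.2041], [-0.3251, -0.6563, 0.6808, -0.8869], [0.0, 0.0, 0.0, 1.0]]
board 0.66 [308.0, 196.0, 377.0, 271.0] 2159 [124.0, 100.0, 70.0]
tall_post 0.96 [322.0, 172.0, 348.0, 217.0] 935 [103.0, 69.0, 39.0]
tall_post 0.94 [247.0, 182.0, 277.0, 233.0] 958 [22.0, 54.0, 120.0]
tall_post 0.79 [260.0, 154.0, 282.0, 195.0] 824 [24.0, 53.0, 115.0]
tall_post 0.77 [269.0, 218.0, 293.0, 274.0] 1128 [23.0, 56.0, 123.0]
short_post 0.68 [367.0, 259.0, 399.0, 303.0] 967 [134.0, 131.0, 119.0]
short_post 0.62 [341.0, 222.0, 362.0, 253.0] 676 [114.0, 76.0, 43.0]
finial 0.64 [335.0,
[... 284 characters left out ...]
 [0.9924, 0.0149, 0.1222, -0.5335], [-0.1223, 0.0008, 0.9925, -1.0864], [0.0, 0.0, 0.0, 1.0]]
board 0.59 [210.0, 178.0, 322.0, 249.0] 4155 [182.0, 147.0, 101.0]
tall_post 0.97 [139.0, 234.0, 179.0, 268.0] 862 [48.0, 85.0, 178.0]
tall_post 0.95 [216.0, 183.0, 243.0, 216.0] 754 [160.0, 107.0, 57.0]
tall_post 0.9 [264.0, 271.0, 286.0, 296.0] 566 [54.0, 98.0, 204.0]
tall_post 0.86 [201.0, 268.0, 232.0, 295.0] 699 [49.0, 91.0, 191.0]
finial 0.66 [431.0, 282.0, 455.0, 307.0] 455 [139.0, 115.0, 82.0]
finial 0.37 [362.0, 262.0, 391.0, 286.0] 577 [157.0, 81.0, 67.0]
screw_jar 0.58 [361.0, 200.0, 382.0, 230.0] 671 [206.0, 207.0, 204.0]
nail_jar 0.63 [361.0, 261.0, 390.0, 287.0] 675 [155.0, 82.0, 67.0]
```

Run:
```python
import cv2
a=cv2.imread("pics/top0.png")[160:340,120:480];cv2.imwrite("pics/topc.png",cv2.resize(a,(800,400),interpolation=cv2.INTER_CUBIC))
```

```text
(no output)
```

View pics/scene0.png

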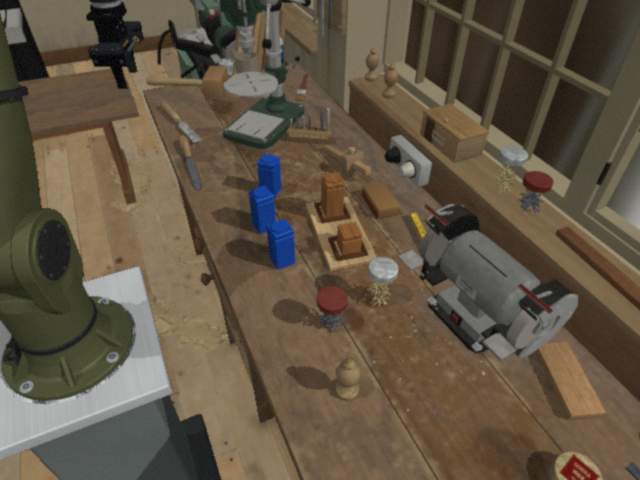

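View pics/topc.png

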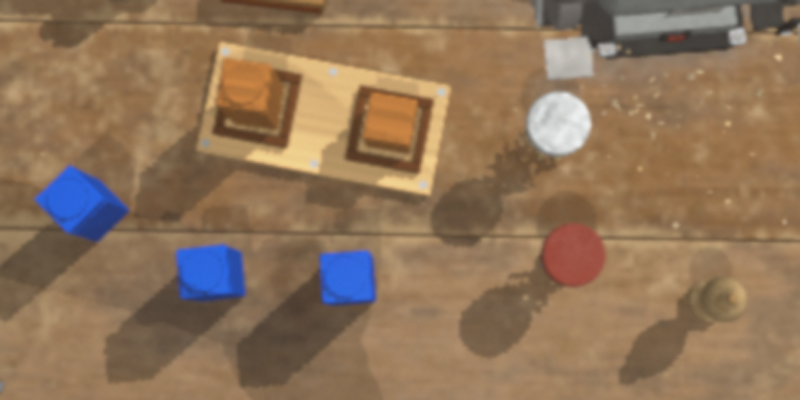

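The tall post is in the left socket (scene 334,195; top 231,200) and the short post is in the right one (scene 349,238). Three blue look-alikes stand nearer the robot (scene 269,175; 262,208; 281,245). For the finial there are three candidates: scene (347,378), and (372,65) and (390,80) on the sill. The one at (347,378) fits, because it is on the bench right of the jars. The crop confirms it at top (443,295).

```bash
cat > h.py <<'E'
from cell import *
import cv2,numpy as np
from scipy.optimize import minimize
def proj(d,P):
    P=np.asarray(P,float);V=d["view"];c=P@V[:3,:3].T+V[:3,3];K=d["intrinsics"]
    return np.c_[K[0,0]*c[:,0]/-c[:,2]+K[0,2],K[1,1]*-c[:,1]/-c[:,2]+K[1,2]]
def ring(r,z,n=24):
    a=np.arange(n)*2*np.pi/n;return np.c_[r*np.cos(a),r*np.sin(a),a*0+z]
def box(a,b,h,z0=0): return np.array([[x,y,z] for x in(-a/2,a/2) for y in(-b/2,b/2) for z in(z0,h)])
M={"tall_post":np.r_[box(.044,.044,.1),ring(.018,.104)],"short_post":box(.044,.044,.056),"board":box(.11,.23,.012),
"finial":np.r_[ring(.02,0),ring(.021,.06),ring(.004,.096)],"screw_jar":np.r_[ring(.03,0),ring(.03,.098)],"nail_jar":np.r_[ring(.03,0),ring(.03,.084)]}
def pose(p,m,z):
    c,s=np.cos(p[2]),np.sin(p[2]);return m@np.array([[c,-s,0],[s,c,0],[0,0,1]]).T+[p[0],p[1],z]
def fit(obs,name,z,p0,yaw=True,zmin=0):
    """obs: list of (cam dict, mask); soft IoU of hull against mask, 4x supersampled"""
    m=M[name];m=m[m[:,2]>=zmin];T=[]
    for d,k in obs: T.append((d,cv2.GaussianBlur(cv2.resize(k.astype(np.float32),None,fx=4,fy=4,interpolation=cv2.INTER_LINEAR),(0,0),3)))
    def f(p):
        p=[p[0],p[1],p[2] if yaw else p0[2]];e=0
        for d,t in T:
            h=cv2.convexHull(np.float32((proj(d,pose(p,m,z))+.5)*4-.5));im=np.zeros(t.shape,np.float32)
            cv2.fillConvexPoly(im,np.int32(np.round(h*16)),1,shift=4,lineType=cv2.LINE_8);im=cv2.GaussianBlur(im,(0,0),3)
            e+=1-np.minimum(im,t).sum()/np.maximum(im,t).sum()
        return e/len(T)
    p=np.array(p0,float)
    for s in(.02,.005): 
        S=np.array([p]*4)+np.r_[[[0,0,0]],np.diag([s,s,.15])];p=minimize(f,p,method="Nelder-Mead",options=dict(initial_simplex=S,xatol=1e-4,fatol=1e-5,maxiter=120)).x
    return p,f(p)
def back(d,uv,z):
    V=d["view"];K=d["intrinsics"];r=V[:3,:3].T@np.array([(uv[0]-K[0,2])/K[0,0],-(uv[1]-K[1,2])/K[1,1],-1]);o=-V[:3,:3].T@V[:3,3]
    return (o+r*(z-o[2])/r[2])
E
python3 - <<'E'
from h import *
D={c:read_camera(c) for c in("scene","top")}
exp={"tall_post":((334,195),(231,200)),"short_post":((349,238),(295,213)),"finial":((347,378),(443,295)),"screw_jar":((383,283),(371,215)),"nail_jar":((333,308),(377,274))}
def pick(c,n,uv):
    best=None
    for r in silhouettes(c,n):
        l,t,R,b=r["extent"]
        if np.hypot((l+R)/2-uv[0],(t+b)/2-uv[1])<12: return r["pixels"]
b=silhouettes("top","board")[0]["pixels"]
hull=cv2.convexHull(np.argwhere(b)[:,::-1].astype(np.int32))
m=np.zeros((480,640),np.uint8);cv2.fillConvexPoly(m,hull,1)
c=back(D["top"],(266,213),.012);bp,e=fit([(D["top"],m)],"board",0,[c[0],c[1],-.19]);print("board",bp.round(4),round(e,3))
for s in(65,-65): print("socket",s,pose(bp,np.array([[0,s/1000,.012]]),0).round(4))
for n,(a,t) in exp.items():
    obs=[(D[c],k) for c,k in(("scene",pick("scene",n,a)),("top",pick("top",n,t))) if k is not None]
    z=.012 if "post" in n else 0
    c=back(D["top"],t,.07)
    for o in [obs]+([[x] for x in obs] if len(obs)>1 else []):
        p,e=fit(o,n,z,[c[0],c[1],bp[2]],yaw="post" in n,zmin=.008 if z else 0);print(n,len(o),p.round(4),round(e,3))
for t in((159,251),(216,281),(275,283)): print("blue",back(D["top"],t,.09).round(3))
E
```

```text
board [ 0.5971  0.0709 -0.1782] 0.02
socket 65 [[0.6086 0.1349 0.012 ]]
socket -65 [[0.5856 0.007  0.012 ]]
tall_post 2 [ 0.6035  0.1296 -0.0691] 0.544
tall_post 1 [0.5637 0.0407 0.5718] 0.724
tall_post 1 [0.6011 0.1292 0.0309] 0.316
short_post 2 [ 0.5834  0.0044 -0.135 ] 0.366
short_post 1 [ 0.5636 -0.0383 -0.2622] 0.57
short_post 1 [ 0.5828  0.0046 -0.121 ] 0.117
finial 2 [ 0.4279 -0.3016 -0.1197] 0.083
finial 1 [ 0.4284 -0.3013 -0.1194] 0.066
finial 1 [ 0.4271 -0.3011 -0.0035] 0.079
screw_jar 2 [ 0.5803 -0.1453 -0.1063] 0.35
screw_jar 1 [ 0.5922 -0.1283 -0.1084] 0.399
screw_jar 1 [ 0.5812 -0.1448 -0.1783] 0.286
nail_jar 1 [ 0.4713 -0.1515 -0.3478] 0.319
blue [0.503 0.274 0.09 ]
blue [0.445 0.159 0.09 ]
blue [0.443 0.043 0.09 ]
```

```bash
sed -i 's/m=m\[m\[:,2\]>=zmin\]/m=m.copy();m[:,2]=np.maximum(m[:,2],zmin)/' h.py
python3 - <<'E'
from h import *
D={c:read_camera(c) for c in("scene","top")}
exp={"tall_post":((334,195),(231,200),.6086,.1349),"short_post":((349,238),(295,213),.5856,.007)}
for n,(a,t,x,y) in exp.items():
    obs=[]
    for c,uv in(("scene",a),("top",t)):
        for r in silhouettes(c,n):
            l,tt,R,b=r["extent"]
            if np.hypot((l+R)/2-uv[0],(tt+b)/2-uv[1])<12: obs.append((D[c],r["pixels"]));break
    for o in [obs]+([[q] for q in obs] if len(obs)>1 else []):
        p,e=fit(o,n,.012,[x,y,-.178],zmin=.008);print(n,len(o),p.round(4),round(e,3))
E
```

```text
tall_post 2 [ 0.6078  0.1335 -0.1385] 0.055
tall_post 1 [ 0.6064  0.1292 -0.1654] 0.032
tall_post 1 [ 0.6074  0.134  -0.1265] 0.032
short_post 2 [ 0.5876  0.0058 -0.1651] 0.105
short_post 1 [ 0.5869  0.0023 -0.1767] 0.095
short_post 1 [ 0.587   0.0066 -0.1573] 0.089
```

Request:
{"name": "play_rows", "arguments": {"steps": [[[0,0,0,0,0,-0.108,0.087],[0,0,0,0,0,-0.108,0.087],[-0.035,-0.032,0,0,0,0,0.087],[-0.035,-0.032,0,0,0,0,0.087],[-0.035,-0.032,0,0,0,0,0.087],[-0.035,-0.032,0,0,0,0,0.087],[-0.035,-0.032,0,0,0,0,0.087],[-0.035,-0.032,0,0,0,0,0.087],[-0.035,-0.032,0,0,0,0,0.087],[-0.035,-0.032,0,0,0,0,0.087],[-0.035,-0.032,0,0,0,0,0.087],[-0.035,-0.032,0,0,0,0,0.087]]], "force": 25}}

```text
time_s: 2.85
tool_pos: [0.5383, 0.2218, 0.1962]
tool_rot: [180.0, 0.0, 169.8]
force: [0.3, -0.5, 0.8]
grip_width: 0.0869
grasp_force: 0.0
```

```bash
cat > g.py <<'E'
import sys;from h import *
# go: x y z [yaw] -> remaining shift in tool axes (tool pointing down)
s=get_obs();a=list(map(float,sys.argv[1:]));w=np.radians(s["tool_rot"][2]);d=np.array(a[:3])-s["tool_pos"]
print(s["time_s"],np.round(s["tool_pos"],4),np.round(s["tool_rot"],2),"grip",round(s["grip_width"],4),round(s["grasp_force"],1))
print("shift",np.round([np.cos(w)*d[0]+np.sin(w)*d[1],np.sin(w)*d[0]-np.cos(w)*d[1],-d[2]],4))
E
python3 g.py .6075 .134 .06
```

```text
2.85 [0.5383 0.2218 0.1962] [1.7996e+02 3.0000e-02 1.6982e+02] grip 0.0869 0.0
shift [-0.0836 -0.0742  0.1362]
```

Request:
{"name": "play_rows", "arguments": {"steps": [[[-0.028,-0.025,0,0,0,0,0.087],[-0.028,-0.025,0,0,0,0,0.087],[-0.0275,-0.024,0,0,0,0,0.087],[0,0,0.035,0,0,0,0.087],[0,0,0.035,0,0,0,0.087],[0,0,0.035,0,0,0,0.087],[0,0,0.031,0,0,0,0.087],[0,0,0,0,0,0,0.087]]]}}

```text
time_s: 3.65
tool_pos: [0.6025, 0.135, 0.0549]
tool_rot: [-179.8, -0.5, 169.8]
force: [-2.0, -1.5, 0.0]
grip_width: 0.0868
grasp_force: 0.0
```

```bash
python3 g.py .6075 .134 .06
python3 - <<'E'
from h import *
a=read_camera("top")["frame"][140:290,160:360,::-1];b=read_camera("scene")["frame"][120:270,230:430,::-1]
cv2.imwrite("pics/a1.png",cv2.resize(np.hstack([a,b]),(800,300),interpolation=cv2.INTER_CUBIC))
E
```

```text
3.65 [0.6025 0.135  0.0549] [-179.76   -0.47  169.82] grip 0.0868 0.0
shift [-0.0051 -0.     -0.0051]
```

View pics/a1.png

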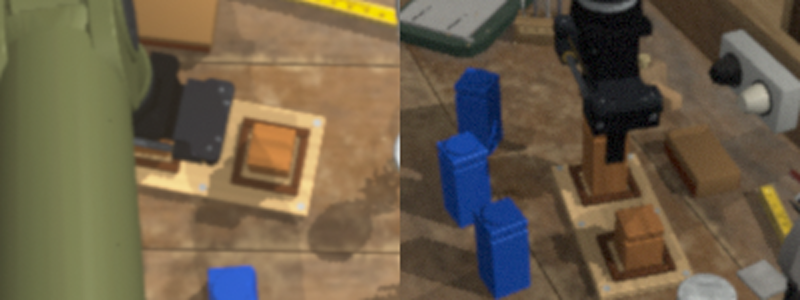

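The gripper is round the tall post (scene crop 605,130) and the short post is clear. I'll let it settle, then close.

Request:
{"name": "play_rows", "arguments": {"steps": [[[0,0,0,0,0,0,0.087],[0,0,0,0,0,0,0.087]]]}}

```text
time_s: 3.95
tool_pos: [0.6081, 0.1363, 0.0622]
tool_rot: [179.9, 0.2, 169.8]
force: [-0.1, -0.1, -0.0]
grip_width: 0.0868
grasp_force: 0.0
```

```bash
python3 g.py .6075 .134 .06
```

```text
3.95 [0.6081 0.1363 0.0622] [179.89   0.2  169.82] grip 0.0868 0.0
shift [ 0.0002 -0.0023  0.0022]
```

Request:
{"name": "play_rows", "arguments": {"steps": [[[0,-0.002,0,0,0,0,0.03],[0,0,0,0,0,0,0.03],[0,0,0,0,0,0,0.03],[0,0,0,0,0,0,0.03],[0,0,0,0,0,0,0.03],[0,0,0,0,0,0,0.03]]]}}

```text
time_s: 4.55
tool_pos: [0.606, 0.1339, 0.0597]
tool_rot: [-180.0, -0.0, 169.8]
force: [-0.1, 0.4, 0.6]
grip_width: 0.0471
grasp_force: 0.0
```

```bash
python3 g.py .634 .277 .11
```

```text
4.55 [0.606  0.1339 0.0597] [-1.8000e+02 -1.0000e-02  1.6982e+02] grip 0.0471 0.0
shift [-0.0023  0.1458 -0.0503]
```

Request:
{"name": "play_rows", "arguments": {"steps": [[[0,0,0,0,0,0,0.03],[0,0,0,0,0,0,0.03],[0,0,0,0,0,0,0.03],[0,0,0,0,0,0,0.03],[0,0,-0.015,0,0,0,0.03],[0,0,-0.02,0,0,0,0.03],[0,0,-0.02,0,0,0,0.03],[0,0,0,0,0,0,0.03],[0,0,0,0,0,0,0.03]]]}}

```text
time_s: 5.45
tool_pos: [0.6063, 0.1339, 0.1153]
tool_rot: [180.0, 0.1, 169.8]
force: [1.0, -0.4, -0.5]
grip_width: 0.044
grasp_force: 24.6
```

```bash
python3 g.py .634 .277 .11
```

```text
5.45 [0.6063 0.1339 0.1153] [1.7996e+02 6.0000e-02 1.6981e+02] grip 0.044 24.6
shift [-0.0019  0.1458  0.0053]
```

Request:
{"name": "play_rows", "arguments": {"steps": [[[0,0.03,0,0,0,0,0.03],[0,0.04,0,0,0,0,0.03],[0,0.04,0,0,0,0,0.03],[0,0.03,0,0,0,0,0.03],[0,0.005,0,0,0,0,0.03],[0,0,0.02,0,0,0,0.03],[0,0,0.02,0,0,0,0.03],[0,0,0.015,0,0,0,0.03],[0,0,0.006,0,0,0,0.03],[0,0,0.003,0,0,0,0.03],[0,0,0,0,0,0,0.03],[0,0,0,0,0,0,0.03]]]}}

```text
time_s: 6.65
tool_pos: [0.6324, 0.2767, 0.0518]
tool_rot: [179.9, 0.1, 169.8]
force: [-0.7, 0.2, -0.7]
grip_width: 0.0441
grasp_force: 24.6
```

```bash
python3 g.py .634 .277 .0477
```

```text
6.65 [0.6324 0.2767 0.0518] [1.7994e+02 8.0000e-02 1.6981e+02] grip 0.0441 24.6
shift [-0.0016  0.0005  0.0041]
```

Request:
{"name": "play_rows", "arguments": {"steps": [[[0,0,0.002,0,0,0,0.03],[0,0,0.0015,0,0,0,0.03],[0,0,0,0,0,0,0.03],[0,0,0,0,0,0,0.087],[0,0,0,0,0,0,0.087],[0,0,0,0,0,0,0.087],[0,0,0,0,0,0,0.087],[0,0,-0.03,0,0,0,0.087],[0,0,-0.04,0,0,0,0.087],[0,0,-0.04,0,0,0,0.087]]]}}

```text
time_s: 7.65
tool_pos: [0.6312, 0.2762, 0.158]
tool_rot: [-179.9, -0.1, 169.8]
force: [0.3, -0.1, 1.3]
grip_width: 0.0854
grasp_force: 0.0
```

```bash
python3 g.py .587 .0065 .034
```

```text
7.65 [0.6312 0.2762 0.158 ] [-1.7995e+02 -6.0000e-02  1.6981e+02] grip 0.0854 0.0
shift [-0.0042 -0.2733  0.124 ]
```

Request:
{"name": "play_rows", "arguments": {"steps": [[[-0.0035,-0.035,0,0,0,0,0.087],[0,-0.048,0,0,0,0,0.087],[0,-0.048,0,0,0,0,0.087],[0,-0.048,0,0,0,0,0.087],[0,-0.048,0,0,0,0,0.087],[0,-0.036,0,0,0,0,0.087],[0,-0.01,0,0,0,0,0.087],[0,0,0.03,0,0,0,0.087],[0,0,0.03,0,0,0,0.087],[0,0,0.02,0,0,0,0.087],[0,0,0,0,0,0,0.087],[0,0,0,0,0,0,0.087]]]}}

```text
time_s: 8.85
tool_pos: [0.5872, 0.0079, 0.0776]
tool_rot: [180.0, 0.0, 169.9]
force: [0.6, -0.3, 0.3]
grip_width: 0.087
grasp_force: 0.0
```

```bash
python3 g.py .587 .0065 .034
```

```text
8.85 [0.5872 0.0079 0.0776] [179.99   0.   169.86] grip 0.087 0.0
shift [-0.0001 -0.0014  0.0436]
```

Request:
{"name": "play_rows", "arguments": {"steps": [[[0,-0.0015,0.02,0,0,0,0.087],[0,0,0.018,0,0,0,0.087],[0,0,0.005,0,0,0,0.087],[0,0,0,0,0,0,0.087],[0,0,0,0,0,0,0.03],[0,0,0,0,0,0,0.03],[0,0,0,0,0,0,0.03],[0,0,0,0,0,0,0.03],[0,0,0,0,0,0,0.03],[0,0,0,0,0,0,0.03],[0,0,0,0,0,0,0.03],[0,0,0,0,0,0,0.03]]]}}

```text
time_s: 10.05
tool_pos: [0.5867, 0.0058, 0.0343]
tool_rot: [180.0, 0.0, 169.8]
force: [1.2, -1.1, 1.0]
grip_width: 0.0435
grasp_force: 24.9
```

```bash
python3 g.py .587 .0065 .034
```

```text
10.05 [0.5867 0.0058 0.0343] [179.99   0.   169.82] grip 0.0435 24.9
shift [-0.0002  0.0007  0.0003]
```

Request:
{"name": "play_rows", "arguments": {"steps": [[[0,0,-0.02,0,0,0,0.03],[0,0,-0.02,0,0,0,0.03],[0,0.03,0,0,0,0,0.03],[0,0.04,0,0,0,0,0.03],[0.001,0.04,0,0,0,0,0.03],[0,0.021,0,0,0,0,0.03],[0,0,0,0,0,0,0.03],[0,0,0,0,0,0,0.03],[0,0,0,0,0,0,0.03],[0,0,0,0,0,0,0.03]]]}}

```text
time_s: 11.05
tool_pos: [0.6088, 0.1329, 0.0742]
tool_rot: [-180.0, 0.0, 169.7]
force: [0.8, -1.5, -0.7]
grip_width: 0.0437
grasp_force: 24.9
```

```bash
python3 g.py .6086 .1349 .0345
python3 - <<'E'
from h import *
d={c:read_camera(c) for c in("scene","top")}
for c in d:
    for r in silhouettes(c,"short_post")+silhouettes(c,"tall_post"):print(c,round(r["p"],2),np.round(r["extent"]).tolist(),d[c]["frame"][r["pixels"]].mean(0).round().tolist())
a=d["top"]["frame"][140:290,160:360,::-1];b=d["scene"]["frame"][120:270,230:430,::-1]
cv2.imwrite("pics/a2.png",cv2.resize(np.hstack([a,b]),(800,300),interpolation=cv2.INTER_CUBIC))
E
```

```text
11.05 [0.6088 0.1329 0.0742] [-179.96    0.    169.66] grip 0.0437 24.9
shift [0.0006 0.002  0.0397]
scene 0.87 [322.0, 178.0, 345.0, 207.0] [102.0, 68.0, 39.0]
scene 0.81 [265.0, 219.0, 294.0, 269.0] [23.0, 55.0, 121.0]
scene 0.76 [259.0, 151.0, 281.0, 195.0] [17.0, 42.0, 95.0]
scene 0.71 [305.0, 147.0, 329.0, 185.0] [97.0, 65.0, 37.0]
scene 0.7 [246.0, 185.0, 276.0, 232.0] [23.0, 57.0, 127.0]
top 0.7 [262.0, 272.0, 286.0, 295.0] [56.0, 93.0, 188.0]
top 0.69 [137.0, 239.0, 158.0, 263.0] [50.0, 79.0, 152.0]
```

View pics/a2.png

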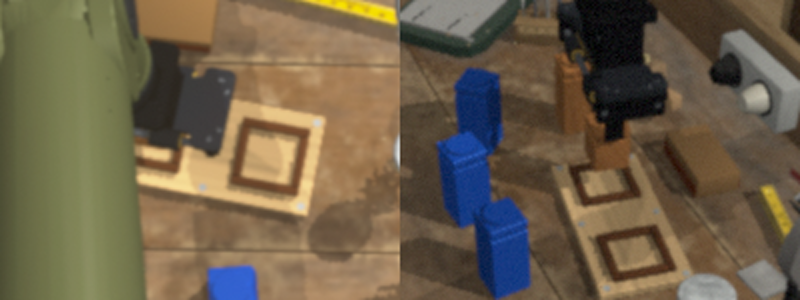

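The short post hangs above the empty left socket (scene crop 607,145). The tall post is parked upright (565,95) and the right socket is empty. I'll lower it.

Request:
{"name": "play_rows", "arguments": {"steps": [[[0.0005,0.002,0.015,0,0,0,0.03],[0,0,0.014,0,0,0,0.03],[0,0,0.005,0,0,0,0.03],[0,0,0.003,0,0,0,0.03],[0,0,0.002,0,0,0,0.03],[0,0,0,0,0,0,0.03],[0,0,0,0,0,0,0.03],[0,0,0,0,0,0,0.03]]]}}

```text
time_s: 12.15
tool_pos: [0.6091, 0.137, 0.0358]
tool_rot: [180.0, 0.1, 169.8]
force: [0.4, 0.1, -0.7]
grip_width: 0.044
grasp_force: 24.9
```

```bash
python3 g.py .6086 .1349 .0345
python3 - <<'E'
from h import *
print(back(read_camera("top"),(294.75,218),.02))
print(np.round(get_obs()["force"],1))
E
```

```text
12.15 [0.6091 0.137  0.0358] [1.7997e+02 5.0000e-02 1.6981e+02] grip 0.044 24.9
shift [ 0.0001 -0.0021  0.0013]
[0.58514199 0.00831635 0.02      ]
[ 0.5  0.3 -1.1]
```

Request:
{"name": "play_rows", "arguments": {"steps": [[[0,-0.001,0.0015,0,0,0,0.03],[0,0,0,0,0,0,0.03],[0,0,0,0,0,0,0.087],[0,0,0,0,0,0,0.087],[0,0,0,0,0,0,0.087],[0,0,0,0,0,0,0.087],[0,0,0,0,0,0,0.087],[0,0,-0.03,0,0,0,0.087],[0,0,-0.045,0,0,0,0.087],[0,0,-0.045,0,0,0,0.087],[0,0,0,0,0,0,0.087]]]}}

```text
time_s: 13.3
tool_pos: [0.613, 0.1368, 0.1615]
tool_rot: [179.7, 0.7, 169.8]
force: [1.6, -0.2, 1.1]
grip_width: 0.0868
grasp_force: 0.0
```

```bash
python3 g.py .632 .2765 .048
```

```text
13.3 [0.613  0.1368 0.1615] [179.66   0.66 169.8 ] grip 0.0868 0.0
shift [0.0061 0.1409 0.1135]
```

Request:
{"name": "play_rows", "arguments": {"steps": [[[0.002,0.035,0,0,0,0,0.087],[0,0.045,0,0,0,0,0.087],[0,0.04,0,0,0,0,0.087],[0,0.0205,0,0,0,0,0.087],[0,0,0,0,0,0,0.087],[0,0,0.02,0,0,0,0.087],[0,0,0.03,0,0,0,0.087],[0,0,0.03,0,0,0,0.087],[0,0,0.02,0,0,0,0.087],[0,0,0.01,0,0,0,0.087],[0,0,0,0,0,0,0.087],[0,0,0,0,0,0,0.087]]]}}

```text
time_s: 14.5
tool_pos: [0.6321, 0.2742, 0.0448]
tool_rot: [180.0, 0.1, 169.8]
force: [0.7, 0.0, 2.0]
grip_width: 0.0871
grasp_force: 0.0
```

```bash
python3 g.py .632 .2765 .048
```

```text
14.5 [0.6321 0.2742 0.0448] [1.7997e+02 7.0000e-02 1.6977e+02] grip 0.0871 0.0
shift [ 0.0006  0.0023 -0.0032]
```

Request:
{"name": "play_rows", "arguments": {"steps": [[[0,0.002,-0.003,0,0,0,0.03],[0,0,0,0,0,0,0.03],[0,0,0,0,0,0,0.03],[0,0,0,0,0,0,0.03],[0,0,0,0,0,0,0.03],[0,0,0,0,0,0,0.03],[0,0,0,0,0,0,0.03],[0,0,0,0,0,0,0.03],[0,0,0,0,0,0,0.03],[0,0,0,0,0,0,0.03]]]}}

```text
time_s: 15.5
tool_pos: [0.6317, 0.2765, 0.0467]
tool_rot: [180.0, 0.0, 169.8]
force: [0.3, 0.9, 0.4]
grip_width: 0.0445
grasp_force: 24.6
```

```bash
python3 g.py .5855 .0075 .15
```

```text
15.5 [0.6317 0.2765 0.0467] [180.     0.   169.81] grip 0.0445 24.6
shift [-0.0021 -0.273  -0.1033]
```

Request:
{"name": "play_rows", "arguments": {"steps": [[[0,0,-0.03,0,0,0,0.03],[0,0,-0.04,0,0,0,0.03],[0,0,-0.033,0,0,0,0.03],[0,-0.03,0,0,0,0,0.03],[0,-0.045,0,0,0,0,0.03],[0,-0.045,0,0,0,0,0.03],[0,-0.045,0,0,0,0,0.03],[0,-0.045,0,0,0,0,0.03],[-0.0005,-0.04,0,0,0,0,0.03],[0,-0.023,0,0,0,0,0.03],[0,0,0,0,0,0,0.03],[0,0,0,0,0,0,0.03]]]}}

```text
time_s: 16.7
tool_pos: [0.5838, 0.0076, 0.1498]
tool_rot: [180.0, -0.0, 169.7]
force: [1.1, 0.1, -0.4]
grip_width: 0.0444
grasp_force: 24.6
```

Request:
{"name": "play_rows", "arguments": {"steps": [[[0,0,0.025,0,0,0,0.03],[0,0,0.025,0,0,0,0.03],[0,0,0.015,0,0,0,0.03],[0,0,0,0,0,0,0.03],[0,0,0,0,0,0,0.03]]]}}

```text
time_s: 17.2
tool_pos: [0.5843, 0.0086, 0.085]
tool_rot: [180.0, 0.0, 169.9]
force: [-0.3, 0.4, 0.1]
grip_width: 0.0444
grasp_force: 24.6
```

```bash
python3 g.py .5855 .0075 .0597
python3 - <<'E'
from h import *
d={c:read_camera(c) for c in("scene","top")}
for c in d:
    for r in silhouettes(c,"tall_post"):
        q=d[c]["frame"][r["pixels"]].mean(0)
        if q[0]>q[2]:
            print(c,round(r["p"],2),np.round(r["extent"]).tolist())
            if c=="scene":print(fit([(d[c],r["pixels"])],"tall_post",.045,[.5855,.0075,-.178],zmin=0))
a=d["top"]["frame"][140:290,160:360,::-1];b=d["scene"]["frame"][120:270,230:430,::-1]
cv2.imwrite("pics/a3.png",cv2.resize(np.hstack([a,b]),(800,300),interpolation=cv2.INTER_CUBIC))
E
```

```text
17.2 [0.5843 0.0086 0.085 ] [1.7999e+02 1.0000e-02 1.6989e+02] grip 0.0444 24.6
shift [-0.0014 -0.0009  0.0253]
scene 0.65 [335.0, 202.0, 363.0, 245.0]
(array([ 5.81806642e-01,  3.04114283e-04, -1.72741437e-01]), np.float32(0.40844876))
scene 0.22 [307.0, 202.0, 380.0, 272.0]
(array([ 0.52370864, -0.04779913,  0.07536714]), np.float32(0.5860623))
```

View pics/a3.png

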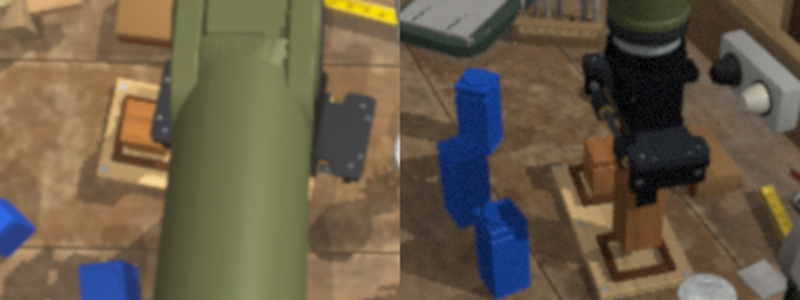

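The short post sits in the left socket (scene crop 600,165). The tall post is upright over the right socket (640,225). I'll lower it slowly.

Request:
{"name": "play_rows", "arguments": {"steps": [[[-0.0005,-0.0005,0.01,0,0,0,0.03],[0,0,0.007,0,0,0,0.03],[0,0,0.004,0,0,0,0.03],[0,0,0.003,0,0,0,0.03],[0,0,0.001,0,0,0,0.03],[0,0,0,0,0,0,0.03],[0,0,0,0,0,0,0.03]]]}}

```text
time_s: 18.1
tool_pos: [0.5845, 0.0072, 0.06]
tool_rot: [180.0, 0.0, 169.8]
force: [-0.6, -0.1, -0.2]
grip_width: 0.0445
grasp_force: 24.6
```

```bash
python3 g.py .5855 .0075 .0587
```

```text
18.1 [0.5845 0.0072 0.06  ] [1.7999e+02 2.0000e-02 1.6981e+02] grip 0.0445 24.6
shift [-0.0009  0.0005  0.0013]
```

Request:
{"name": "play_rows", "arguments": {"steps": [[[0,0,0.0015,0,0,0,0.03],[0,0,0,0,0,0,0.03],[0,0,0,0,0,0,0.087],[0,0,0,0,0,0,0.087],[0,0,0,0,0,0,0.087],[0,0,0,0,0,0,0.087],[0,0,0,0,0,0,0.087],[0,0,-0.03,0,0,0,0.087],[0,0,-0.045,0,0,0,0.087],[0,0,-0.045,0,0,0,0.087],[0,0,0,0,0,0,0.087],[0,0,0,0,0,0,0.087]]]}}

```text
time_s: 19.3
tool_pos: [0.5852, 0.0072, 0.1796]
tool_rot: [179.9, 0.2, 169.8]
force: [-0.3, -0.2, -1.0]
grip_width: 0.0866
grasp_force: 0.0
```

```bash
python3 g.py .428 -.3013 .031
```

```text
19.3 [0.5852 0.0072 0.1796] [1.7994e+02 1.6000e-01 1.6981e+02] grip 0.0866 0.0
shift [ 0.1001 -0.3315  0.1486]
```

Request:
{"name": "play_rows", "arguments": {"steps": [[[0.0125,-0.0414,0,0,0,0,0.087],[0.0125,-0.0414,0,0,0,0,0.087],[0.0125,-0.0414,0,0,0,0,0.087],[0.0125,-0.0414,0,0,0,0,0.087],[0.0125,-0.0414,0,0,0,0,0.087],[0.0125,-0.0414,0,0,0,0,0.087],[0.0125,-0.0414,0,0,0,0,0.087],[0.0125,-0.0414,0,0,0,0,0.087],[0,0,0,0,0,0,0.087],[0,0,0,0,0,0,0.087],[0,0,0,0,0,0,0.087]]]}}

```text
time_s: 20.4
tool_pos: [0.4275, -0.2995, 0.1771]
tool_rot: [179.9, -0.1, 169.9]
force: [-0.2, 0.5, -0.2]
grip_width: 0.0869
grasp_force: 0.0
```

```bash
python3 g.py .428 -.3013 .031
python3 - <<'E'
from h import *
d={c:read_camera(c) for c in("scene","top")}
G={"tall_post":[.5855,.0075,-.178],"short_post":[.6088,.136,-.178]}
for n,g in G.items():
    obs=[]
    for c in d:
        e=proj(d[c],pose(g,M[n],.012));uv=(e.min(0)+e.max(0))/2
        for r in silhouettes(c,n):
            l,t,R,b=r["extent"]
            if np.hypot((l+R)/2-uv[0],(t+b)/2-uv[1])<9: obs.append((d[c],r["pixels"]));p,q=fit(obs[-1:],n,.012,g,zmin=.008);print(n,c,p.round(4),round(q,3));break
    if len(obs)>1:p,q=fit(obs,n,.012,g,zmin=.008);print(n,"both",p.round(4),round(q,3))
a=d["top"]["frame"][140:320,180:480,::-1];b=d["scene"]["frame"][150:330,230:530,::-1]
cv2.imwrite("pics/a4.png",cv2.resize(np.hstack([a,b]),(800,240),interpolation=cv2.INTER_CUBIC))
E
```

```text
20.4 [ 0.4275 -0.2995  0.1771] [ 1.7994e+02 -1.0000e-01  1.6992e+02] grip 0.0869 0.0
shift [-0.0008 -0.0017  0.1461]
tall_post top [ 0.5866  0.0073 -0.0876] 0.06
short_post scene [ 0.5948  0.1354 -0.4278] 0.569
```

View pics/a4.png

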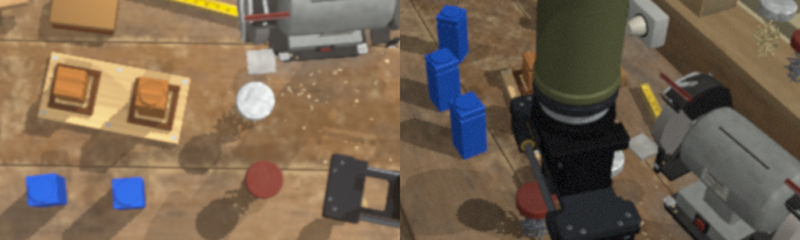

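Both posts now stand in swapped sockets: the tall one at top crop (152,100), the short one at (72,85). The gripper is over the finial. I'll descend and grip.

Request:
{"name": "play_rows", "arguments": {"steps": [[[-0.0005,-0.0015,0.035,0,0,0,0.087],[0,0,0.04,0,0,0,0.087],[0,0,0.04,0,0,0,0.087],[0,0,0.022,0,0,0,0.087],[0,0,0.009,0,0,0,0.087],[0,0,0,0,0,0,0.087],[0,0,0,0,0,0,0.087],[0,0,0,0,0,0,0.087]]], "force": 15}}

```text
time_s: 21.5
tool_pos: [0.4289, -0.3033, 0.0339]
tool_rot: [-180.0, 0.2, 169.8]
force: [-1.1, -0.1, 0.4]
grip_width: 0.0874
grasp_force: 0.0
```

Request:
{"name": "play_rows", "arguments": {"steps": [[[0,0,0,0,0,0,0.03],[0,0,0,0,0,0,0.03],[0,0,0,0,0,0,0.03],[0,0,0,0,0,0,0.03],[0,0,0,0,0,0,0.03],[0,0,0,0,0,0,0.03],[0,0,0,0,0,0,0.03],[0,0,0,0,0,0,0.03],[0,0,0,0,0,0,0.03],[0,0,0,0,0,0,0.03]]]}}

```text
time_s: 22.5
tool_pos: [0.4276, -0.3026, 0.0322]
tool_rot: [180.0, 0.0, 169.8]
force: [-0.3, 0.4, -0.8]
grip_width: 0.04
grasp_force: 15.0
```

```bash
python3 g.py .428 -.3013 .031
```

```text
22.5 [ 0.4276 -0.3026  0.0322] [179.99   0.   169.82] grip 0.04 15.0
shift [-0.0002  0.0014  0.0012]
```

Request:
{"name": "play_rows", "arguments": {"steps": [[[0,0,0,0,0,0,0.03],[0,0,-0.02,0,0,0,0.03],[0,0,-0.035,0,0,0,0.03],[0,0,-0.035,0,0,0,0.03],[0,0,-0.035,0,0,0,0.03],[0,0,-0.03,0,0,0,0.03],[0,0,-0.01,0,0,0,0.03],[0,0,0,0,0,0,0.03]]], "force": 25}}

```text
time_s: 23.3
tool_pos: [0.4283, -0.3032, 0.1983]
tool_rot: [-180.0, 0.2, 169.8]
force: [0.2, -0.8, -0.2]
grip_width: 0.0397
grasp_force: 25.0
```

Request:
{"name": "play_rows", "arguments": {"steps": [[[-0.005,0.015,0,0,0,0,0.03],[-0.01,0.033,0,0,0,0,0.03],[-0.012,0.04,0,0,0,0,0.03],[-0.012,0.04,0,0,0,0,0.03],[-0.012,0.04,0,0,0,0,0.03],[-0.012,0.04,0,0,0,0,0.03],[-0.012,0.04,0,0,0,0,0.03],[-0.012,0.04,0,0,0,0,0.03],[-0.01,0.03,0,0,0,0,0.03],[-0.004,0.015,0,0,0,0,0.03],[0,0,0,0,0,0,0.03],[0,0,0,0,0,0,0.03]]]}}

```text
time_s: 24.5
tool_pos: [0.5849, 0.005, 0.1962]
tool_rot: [-179.9, -0.1, 169.7]
force: [-0.8, -0.5, -0.9]
grip_width: 0.0395
grasp_force: 25.0
```

```bash
python3 g.py .5862 .0072 .159
python3 - <<'E'
from h import *
d=read_camera("scene");g=[.5862,.0072,-.178]
s=get_obs();fz=s["tool_pos"][2]-.0322;gf=[s["tool_pos"][0],s["tool_pos"][1],0]
for n,g0,z,y in(("tall_post",g,.012,True),("finial",gf,fz,False)):
    for r in silhouettes("scene",n):
        e=proj(d,pose(g0,M[n],z));l,t,R,b=r["extent"]
        if np.hypot(*((e.min(0)+e.max(0))/2-[(l+R)/2,(t+b)/2]))<25:print(n,round(r["p"],2),np.round(r["extent"]),"expected",e.min(0).round(1),e.max(0).round(1))
cv2.imwrite("pics/a5.png",cv2.resize(d["frame"][100:280,250:450,::-1],(660,594),interpolation=cv2.INTER_CUBIC))
E
```

```text
24.5 [0.5849 0.005  0.1962] [-1.7988e+02 -1.0000e-01  1.6971e+02] grip 0.0395 25.0
shift [-0.0009  0.0024  0.0372]
tall_post 0.82 [338. 205. 364. 254.] expected [335.  204.9] [362.1 255.1]
finial 0.76 [339. 161. 363. 201.] expected [340.5 153. ] [362.5 200.3]
```

View pics/a5.png

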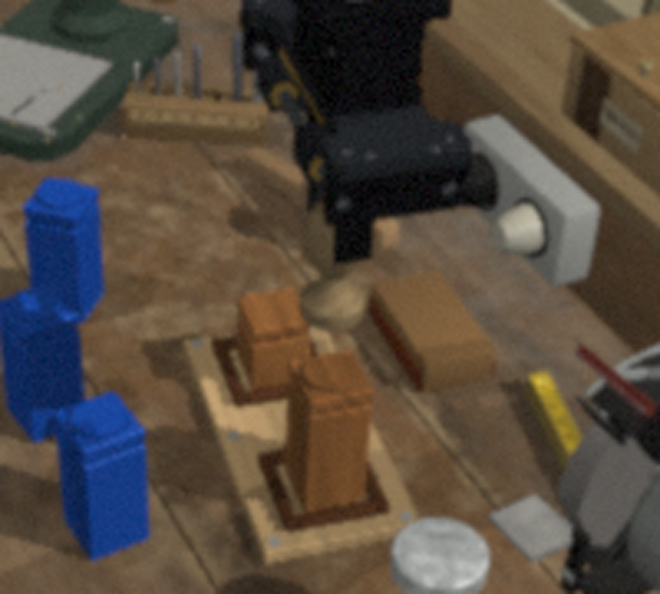

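The finial hangs upright over the pad: foot near crop (335,305), pad near (335,370), in line. I'll lower it to about 10 mm above.

Request:
{"name": "play_rows", "arguments": {"steps": [[[-0.0005,0.001,0.012,0,0,0,0.03],[0,0,0.012,0,0,0,0.03],[0,0,0.007,0,0,0,0.03],[0,0,0.003,0,0,0,0.03],[0,0,0.0015,0,0,0,0.03],[0,0,0,0,0,0,0.03],[0,0,0,0,0,0,0.03],[0,0,0,0,0,0,0.03],[0,0,0,0,0,0,0.03]]]}}

```text
time_s: 25.55
tool_pos: [0.5868, 0.0082, 0.1621]
tool_rot: [180.0, 0.0, 169.8]
force: [0.9, -0.2, -1.2]
grip_width: 0.0392
grasp_force: 25.0
```

```bash
python3 g.py .5862 .0072 .159
python3 - <<'E'
from h import *
d=read_camera("scene")
s=get_obs();fz=s["tool_pos"][2]-.0322
for r in silhouettes("scene","tall_post"):
    l,t,R,b=r["extent"]
    if abs((l+R)/2-350)<8 and abs((t+b)/2-229)<12: print(np.round(r["extent"]),fit([(d,r["pixels"])],"tall_post",.012,[.5862,.0072,-.178],zmin=.008));break
q=[s["tool_pos"][0],s["tool_pos"][1],0]
im=cv2.resize(d["frame"][160:260,300:400,::-1],(600,600),interpolation=cv2.INTER_CUBIC)
for P,c in((pose(q,ring(.02,0),fz),(0,255,255)),(pose([.5862,.0072,0],ring(.018,.116),0),(255,255,0))):
    cv2.polylines(im,[np.int32(((proj(d,P)-[300,160]+.5)*6))],True,c,1)
cv2.imwrite("pics/a6.png",im)
E
```

```text
25.55 [0.5868 0.0082 0.1621] [1.7998e+02 4.0000e-02 1.6982e+02] grip 0.0392 25.0
shift [ 0.0004 -0.0011  0.0031]
[337. 212. 362. 255.] (array([ 0.58415988,  0.00067275, -0.19732325]), np.float32(0.07460284))
```

View pics/a6.png

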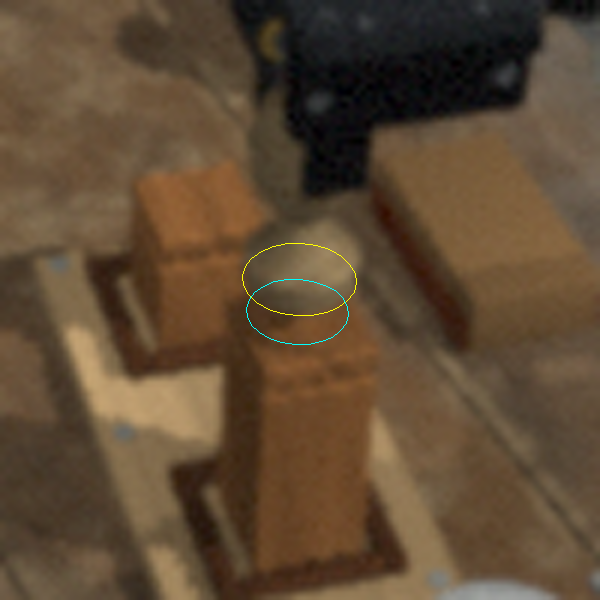

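The finial foot (305,280) and pad (300,312) line up with the predicted outlines, with the same small camera bias on both. I'll make a last small correction.

Request:
{"name": "play_rows", "arguments": {"steps": [[[0,-0.001,0.0015,0,0,0,0.03],[0,0,0.0015,0,0,0,0.03],[0,0,0,0,0,0,0.03],[0,0,0,0,0,0,0.03],[0,0,0,0,0,0,0.03],[0,0,0,0,0,0,0.03],[0,0,0,0,0,0,0.03],[0,0,0,0,0,0,0.03]]]}}

```text
time_s: 26.45
tool_pos: [0.5864, 0.0071, 0.1588]
tool_rot: [180.0, 0.0, 169.8]
force: [0.5, -0.0, -1.1]
grip_width: 0.0395
grasp_force: 25.0
```

```bash
python3 g.py .5862 .0072 .159
python3 - <<'E'
from cell import *
print(get_obs()["force"])
s=get_obs()
if .154<s["tool_pos"][2]<.165 and s["grasp_force"]>5: print(sign_off())
E
```

```text
26.45 [0.5864 0.0071 0.1588] [1.8000e+02 1.0000e-02 1.6981e+02] grip 0.0395 25.0
shift [ 0.0002  0.     -0.0002]
[ 0.45860658 -0.04676028 -1.08003602]
the job is handed in; nothing more can be done
None
```

I swapped the posts (tall in the right socket, short in the left), held the finial upright about 11 mm above the tall post's pad and handed the job in at 26.5 s; no verdict came back.

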